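# Take the screw cap off the flux canister

## Task

Unscrew the filler cap of the grey flux canister (counter-clockwise seen from above) without forcing its thread, and keep hold of it as it comes free, because a spring under it pushes it off. Then set the cap down gently, knob up, in the empty compartment of the parts tray, let go, and leave everything else where it is.

Things in the scene. Friction and masses are not known exactly. Their poses are not given: they have to be found in the camera images.
- cap_mid (a point): Centre of the loose aluminium screw cap (about 0.1 kg, 57 mm tall). Lower 30 mm: hollow round skirt 53 mm across, over the neck. Upper 27 mm: solid round fluted knob 40 mm across, gripped from above at any yaw; its foot is 1.5 mm and its top 28.5 mm above this point. z: the cap's axis, up. Left alone while still on the thread, it stays where it was turned to.
- neck: Threaded brass filler neck on top of the canister, upright, hidden under the cap, 27 mm tall; origin on its axis at its foot, 140 mm above the bench. Fixed. At the start the cap's centre is 32 to 34 mm above this point. Right-hand thread: the cap turns 1.15 to 1.4 turns counter-clockwise before it lets go, rising evenly, 6 to 12 mm a turn (lead not given: feel it).
- neck_top (a point): Top of the neck, on its axis, 27 mm above its foot. The thread has about 1.5 mm of axial play; more than 35 N on it damages it. A spring plunger in the neck presses the cap up with 11 N at the start, falling to about 6 N as it frees, and then stands 16 mm above this point.
- canister: Grey painted steel flux canister fixed to the bench: round, 124 mm across, 140 mm tall, with a brass outlet near its +x side below the shoulder; origin at the centre of its underside, on the axis of the neck. Does not move.
- tray_spot (a point): Centre of the floor of the empty compartment of the steel parts tray; the floor is 4 mm above the bench. The compartment is 98.5 mm along x by 132 mm along y inside; its walls are 4 mm thick and stand 20 mm above this floor.
- tray: Steel parts tray, fixed to the bench, 210 mm (x) by 140 mm (y) by 24 mm, one cross wall in the middle; origin at the centre of its underside. The compartment at its -x end is empty; the one at its +x end holds the collar and the sleeve.
- collar: Loose steel ring standing in the other compartment of the tray, 36 mm across, 30 mm tall; leave alone. Origin at the centre of its underside.
- sleeve: Loose copper tube standing in the other compartment, 28 mm across, 40 mm tall; leave alone. Origin at the centre of its underside.
- jar: Loose jar, 64 mm across, 85 mm tall, standing between canister and tray; leave alone. Origin at the centre of its underside.
Mind the look-alikes: they are no part of the job. What is shaped like the part that bears cap_mid but purple or turquoise is not meant.

How it is judged (in metres and radians):
On the way:
1. the cap is off the thread, held by the fingers and lifted clear of the neck and plunger, its centre more than 85 mm above the neck's foot (z of cap_mid in the frame of neck above 0.085 m and contact force between cap and the fingers above 1 N and contact force between cap and neck below 0.1 N), for 0.2 s.
At the end, for the whole second after the job is handed in: The cap stands knob up (within 0.1 rad) on the floor of the tray's empty compartment: its centre within 45 mm of that compartment's centre seen from above and less than 37 mm above the bench, at rest and let go (horizontal distance between cap_mid and tray_spot below 0.045 m and height (world z) of cap_mid below 0.037 m and angle between cap_mid's own z axis and vertical below 0.1 rad and linear speed of cap below 0.02 m/s and contact force between cap and the fingers below 0.05 N); the robot touches nothing.
It fails at once if the thread is forced: more than 35 N between cap and neck (contact force between cap and neck above 35 N).
It fails at once if the cap pops off or is dropped: it is off the neck, not held, and not at the tray's empty compartment (z of cap_mid in the frame of neck above 0.051 m and contact force between cap and the fingers below 0.05 N and horizontal distance between cap_mid and tray_spot above 0.08 m).
It fails at once if the cap falls over (tilted more than 0.6 rad) or ends up on the bench (its centre lower than 30 mm) (angle between cap_mid's own z axis and vertical above 0.6 rad or height (world z) of cap_mid below 0.03 m).
It fails at once if the cap is banged down on the tray or pressed into it: more than 60 N (contact force between cap and tray above 60 N).
It fails at once if the collar, the sleeve or the jar is pushed more than 25 mm (distance of any of collar, sleeve, jar from where it was at the start of the episode above 0.025 m).
It also fails if it takes over 72 s, if anything falls off the work surface, if the arm or the gripper's body presses on something with over 40 N, if the wrist force passes 120 N, or if a joint passes its speed limit or range.

## Robot

A 6-joint arm with a two-finger parallel gripper is mounted at the origin on the work surface. World frame = base frame: x ahead of the robot, y to its left, z up, the work surface at z = 0. Lengths are in m, angles in degrees, forces in N, time in s.
With the tool pointing down it reaches from about 0.25 to 0.725 m from the base axis. Payload 9.7 kg.
Tool frame: the origin (TCP) lies at the very end of the fingers, on their centre line; the grasp point (between the pads) lies grasp_offset behind it (grasp_offset is the distance from the TCP to the grasp point, in m); z points along the fingers, y is the line along which they close (so a half turn about z gives the same grasp; the last joint's range is limited). The gripper opens to 85 mm and grips with 20 to 120 N. Pads are 22 mm wide; open, the fingers measure 114 mm over their backs; the gripper's body (76 mm by 85 mm) begins 54 mm behind the grasp point. The pads swing forward as they close: fully open they stand 13 mm farther back than shut.
Start: joints at [69.557, 4.979, 10.078, 95.1, 0, 90], TCP at [0.192, 0.515, 0.231] pointing down, gripper open.
Joint ranges: [-179.16, 179.16], [-48.56, 103.87], [-65.8, 70.77], [-126.05, 130.52], [-82.76, 87.17], [-180, 180]. Speed limits (degrees/s): [127.2, 127.2, 147.25, 180, 180, 180].

## Interface

Orientations are given as [roll, pitch, yaw] about the fixed x, y, z axes, in that order (R = Rz(yaw) Ry(pitch) Rx(roll)).
In Python, from workcell import get_obs, camera, calibration, job_done, recognise, cut_out, mark_of, grasp_offset gives the robot as it stands.
- The arm moves only by the tool servo_tool, never from a script. Its argument "moves" is a list of rows, each a list of 3 entries, a list of its own where there are three numbers: the turn, a rotation vector about the tool's x, y, z in degrees, then the shift along the tool's x, y, z in m, then the opening in per cent of the stroke, from 0 (shut) to 100 (fully open). In form: [[[ax, ay, az], [x, y, z], claw], ...]. A call has 1 to 12 rows; each row shifts and turns the commanded pose from where the row before left it, along the tool's axes as they then stand; what a row does not reach is not made up. A row lasts 1/10 s, in which the tool goes at most 50 mm and 8.59 degrees, less where a joint would pass 70% of its speed; a pose out of reach is approached as far as the arm can. A call is refused whole if a number of a shift passes 0.05 or a number of a turn 8.59, either way. A call with a gripper value outside its range is refused whole. The fingers move at their own pace and stop on an object; "force" is the grip in N (left out, the last holds). Time passes only in rows, so rows that do not move let the fingers close. It gives the time, the measured TCP pose, the force, the opening and the grip force at its end, in the units of the state.
- get_obs(): the state, without advancing time (a new reading comes with each control period).
- camera(name): name is "side" or "top"; returns (picture, depth): 420x560x3 uint8, red, green, blue; 420x560 float32, m along the optical axis (not along the pixel's ray), 0 where there is no reading.
- calibration(name): a dict with "camera_matrix" (3x3 intrinsics, pixels), "dist" ([k1, k2, p1, p2, k3] as OpenCV has them; the pictures are not rectified), "R" (3x3) and "t" (3): a world point X has camera coordinates R X + t. Camera axes: x right, y down, z forward; pixel columns grow to the right and rows downward; lengths in m; the calibration is good to about 2 mm. A picture is of the moment at which its call begins. calibration takes no time and is no camera call.
- job_done(): hands the job in; it is judged then, once.
Trained networks look in the newest picture that a camera, given by its name, has taken for a name from the list of things; names that differ only in an ending like _2 or _b are one class to them, and where a whole thing is asked for, a point or a joint stands for the part that bears it (a point fixed in the world has none). Each returns a list of dicts, best first, with "score" (0 to 1); they miss things now and then, are a little off and sometimes report something else, mostly with a low value. They report only what shows in the picture. A call takes as long as a camera call. They do not tell look-alikes from the thing itself.
- recognise(name, camera): "xyz" ([x, y, z] in m, in the coordinates of the camera as it stood for that picture, good to about 4 mm: the middle of the surface that is visible of it).
- cut_out(name, camera): "mask" (420x560 bool, what is visible of it).
- mark_of(name, camera): "xyz" ([x, y, z] in m, in the coordinates of the camera as it stood for that picture, good to about 4 mm: a listed point, or the origin of a listed thing).
The state is a dict: "time": time; "q": joint angles; "qd": joint speeds; "joint_efforts": joint torques, N m; "ee_pos": TCP position; "tcp_rot": TCP orientation; "wrist_force": force on the tool from outside, world axes, zero at the start; "torque": the same for the moment, N m; "opening": finger opening in m; "grasp_force": force on a finger pad.
Only numpy, scipy, OpenCV 4.12 (cv2) and the standard library are available. Lean on these libraries where they do the work, as an engineer would, in place of code of your own. Each camera call takes 0.05 s, during which the arm holds its last target. There are 200 camera calls.

## Working session

There is one attempt and no reset: what is moved stays moved. The work goes in short steps, Python scripts to look and compute and a tool call to move; the robot and the scene stay as the last step left them, time stands still between calls to the robot, and variables do not carry over. Pictures are saved under pics/ and viewed, at most 10 in all, crops included, and the job is handed in when it is done.

Besides the shell and the picture viewer there is one more tool, called after ">>>" as name(argument=value, ...), one argument or row to a line, values as JSON. servo_tool: Moves the arm, as the interface text tells. Its arguments: {"type":"object","properties":{"moves":{"type":"array"},"force":{"type":"number"}},"required":["moves"]}

```bash
mkdir -p pics; cat > h.py <<'E'
from workcell import *
import numpy as np, cv2
def w(name,p):
    c=calibration(name); return np.array(c["R"]).T@(np.array(p)-np.array(c["t"]))
def cloud(name,depth,mask):
    c=calibration(name); v,u=np.nonzero(mask&(depth>0))
    n=cv2.undistortPoints(np.stack([u,v],1).astype(np.float64)[:,None],np.array(c["camera_matrix"]),np.array(c["dist"]))[:,0]
    z=depth[v,u][:,None]; P=np.hstack([n*z,z])
    return (P-np.array(c["t"]))@np.array(c["R"])
def px(name,X):
    c=calibration(name); R=np.array(c["R"])
    return cv2.projectPoints(np.array(X,float).reshape(1,3),cv2.Rodrigues(R)[0],np.array(c["t"],float),np.array(c["camera_matrix"]),np.array(c["dist"]))[0].ravel()
E
python3 - <<'E'
from h import *
ims=[]
for n in("top","side"):
    im,d=camera(n); cv2.imwrite(f"pics/{n}0.png",im[:,:,::-1])
    for o in("cap_mid","neck_top","canister","tray_spot","tray","jar","collar","sleeve"):
        print(n,o,[(round(r["score"],2),w(n,r["xyz"]).round(3).tolist(),px(n,w(n,r["xyz"])).round().tolist()) for r in mark_of(o,n)[:4]])
o=get_obs(); print(o["time"],o["ee_pos"],o["tcp_rot"],o["opening"],grasp_offset)
E
```

```text
top cap_mid [(0.92, [0.441, 0.275, 0.03], [190.0, 266.0]), (0.78, [0.581, 0.229, 0.175], [203.0, 188.0]), (0.65, [0.561, 0.381, 0.031], [144.0, 210.0])]
top neck_top []
top canister [(0.89, [0.582, 0.231, -0.0], [215.0, 204.0])]
top tray_spot [(0.96, [0.476, -0.178, 0.005], [399.0, 255.0])]
top tray [(0.79, [0.529, -0.174, 0.001], [396.0, 230.0])]
top jar [(0.65, [0.451, -0.019, -0.002], [327.0, 265.0])]
top collar [(0.72, [0.584, -0.203, 0.005], [409.0, 206.0])]
top sleeve [(0.74, [0.58, -0.14, 0.002], [381.0, 208.0])]
side cap_mid [(0.98, [0.444, 0.275, 0.031], [312.0, 314.0]), (0.7, [0.579, 0.228, 0.172], [247.0, 238.0]), (0.69, [0.562, 0.386, 0.028], [242.0, 354.0])]
side neck_top []
side canister [(0.73, [0.583, 0.23, 0.003], [249.0, 298.0])]
side tray_spot [(0.55, [0.474, -0.177, 0.003], [318.0, 194.0])]
side tray [(0.65, [0.528, -0.178, 0.0], [298.0, 193.0])]
side jar [(0.68, [0.455, -0.017, -0.002], [319.0, 232.0])]
side collar [(0.46, [0.583, -0.203, 0.002], [281.0, 186.0])]
side sleeve [(0.5, [0.577, -0.138, 0.004], [279.0, 198.0])]
0.9 [0.19208691 0.51536574 0.23129707] [ 1.79999285e+02 -2.83903890e-04  1.59558756e+02] 0.0858001656794637 0.0187
```

```bash
python3 - <<'E'
from h import *
im=cv2.imread("pics/top0.png"); a=cv2.resize(im[150:320,110:310],None,fx=3,fy=3)
s=cv2.imread("pics/side0.png")
b=cv2.resize(s[200:390,190:350],None,fx=2.5,fy=2.5)
cv2.imwrite("pics/crop.png",a); cv2.imwrite("pics/side_crop.png",b)
for n in("top","side"):
    _,d=camera(n); P=cloud(n,d,np.ones(d.shape,bool))
    P=P[np.hypot(P[:,0]-.58,P[:,1]-.23)<.035]; 
    K=P[P[:,2]>.192]; zt=np.median(K[:,2]); 
    K=K[K[:,2]>zt-.003]
    c,r=cv2.minEnclosingCircle(K[:,:2].astype(np.float32)); print(n,len(K),zt,K[:,:2].mean(0),c,r)
E
```

```text
top 381 0.20196762459623063 [0.58120031 0.22794353] (0.5814160108566284, 0.2281615287065506) 0.021003976464271545
side 257 0.20079860516736525 [0.58122824 0.2299367 ] (0.5806561708450317, 0.22920915484428406) 0.021968457847833633
```

View pics/crop.png

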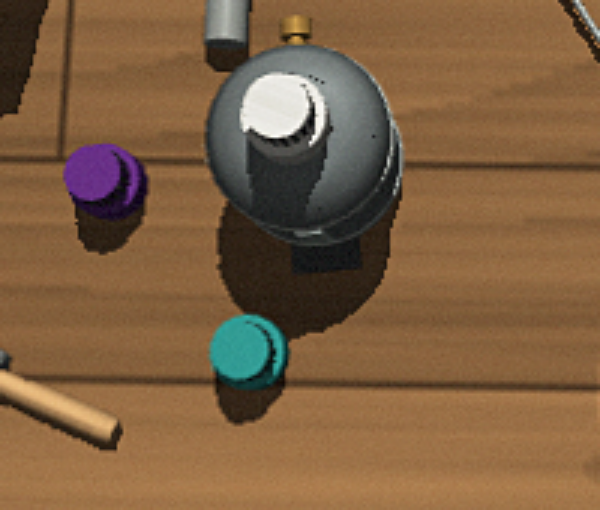

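View pics/side0.png

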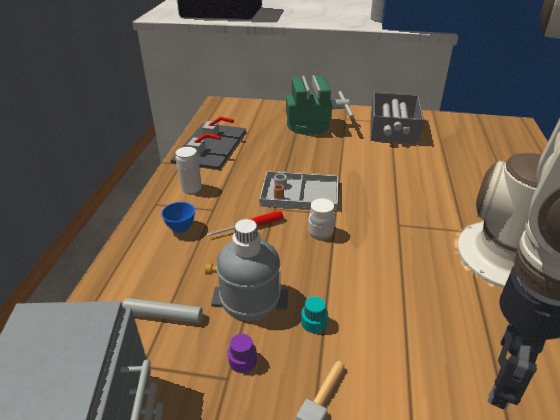

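Cap candidates in the top picture are turquoise (190,266), purple (144,210) and bare aluminium (203,188). The aluminium one sits on the grey canister, and the crop confirms it's the one meant. Its axis is at about (0.581, 0.2285) and its top at z≈0.2015. I'm moving above it now.

>>> servo_tool(
  moves=[
    [[0,0,0],[-0.02,-0.006,-0.005],100],
    [[0,0,0],[-0.04,-0.0115,-0.005],100],
    [[0,0,0],[-0.04,-0.0115,-0.005],100],
    [[0,0,0],[-0.04,-0.0115,-0.005],100],
    [[0,0,0],[-0.04,-0.0115,-0.005],100],
    [[0,0,0],[-0.04,-0.0115,-0.005],100],
    [[0,0,0],[-0.04,-0.0115,0],100],
    [[0,0,0],[-0.04,-0.0115,0],100],
    [[0,0,0],[-0.04,-0.0115,0],100],
    [[0,0,0],[-0.04,-0.0115,0],100],
    [[0,0,0],[-0.04,-0.0115,0],100],
    [[0,0,0],[-0.04,-0.0115,0],100],
  ],
  force=60,
)

```text
time: 2.2
ee_pos: [0.5781, 0.2292, 0.2614]
tcp_rot: [180.0, 0.0, 159.6]
wrist_force: [0.1, 0.7, -0.5]
opening: 0.0853
grasp_force: 0.0
```

>>> servo_tool(
  moves=[
    [[0,0,8],[0,0,0],100],
    [[0,0,8],[0,0,0],100],
    [[0,0,8],[0,0,0],100],
  ],
)

```text
time: 2.5
ee_pos: [0.5772, 0.2301, 0.261]
tcp_rot: [-180.0, -0.0, 135.2]
wrist_force: [-0.4, 0.3, 0.5]
opening: 0.0857
grasp_force: 0.0
```

```bash
python3 -c "
from h import *
o=get_obs();print(o['time'],o['q'],o['ee_pos'],o['tcp_rot'],o['wrist_force'])"
```

```text
2.5 [2.17302155e+01 1.62081579e+01 2.63453975e+01 1.00166948e+02
 9.48835492e-04 6.65572228e+01] [0.57722714 0.23006435 0.26095139] [-1.79973121e+02 -1.26895839e-02  1.35172989e+02] [-0.3923958   0.30232271  0.53019301]
```

>>> servo_tool(
  moves=[
    [[0,0,8],[0,0,0],100],
    [[0,0,8],[0,0,0],100],
    [[0,0,8],[0,0,0],100],
    [[0,0,8],[0,0,0],100],
    [[0,0,8],[0,0,0],100],
    [[0,0,8],[0,0,0],100],
    [[0,0,8],[0,0,0],100],
    [[0,0,8],[0,0,0],100],
    [[0,0,8],[0,0,0],100],
    [[0,0,8],[0,0,0],100],
    [[0,0,8],[0,0,0],100],
    [[0,0,8],[0,0,0],100],
  ],
)

```text
time: 3.7
ee_pos: [0.5769, 0.2306, 0.2612]
tcp_rot: [-180.0, 0.0, 39.2]
wrist_force: [0.2, -0.4, -0.4]
opening: 0.0857
grasp_force: 0.0
```

```bash
python3 -c "
from h import *
from scipy.spatial.transform import Rotation as R
im,d=camera('side');cv2.imwrite('pics/s1.png',cv2.resize(im[150:310,160:340],None,fx=3.3,fy=3.3)[:,:,::-1])
o=get_obs();print(o['time'],o['q'],o['ee_pos'],o['tcp_rot'])
M=R.from_euler('xyz',o['tcp_rot'],degrees=True).as_matrix()
print(M.T@(np.array([.581,.2287,.2015])-o['ee_pos']))"
```

```text
3.75 [ 2.17840631e+01  1.61655385e+01  2.63256364e+01  1.00164050e+02
 -1.99788142e-03  1.63037198e+02] [0.57686961 0.23053458 0.26123965] [1.79999242e+02 4.36289528e-03 3.87468649e+01]
[0.00207769 0.00401516 0.05973955]
```

View pics/s1.png

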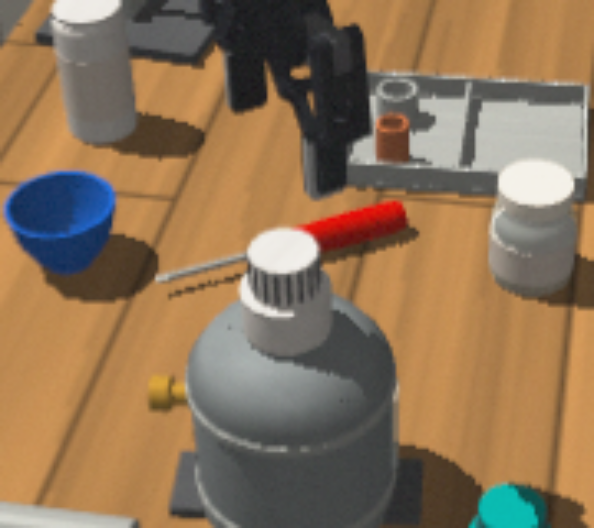

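The picture shows the open fingers (around 245,90 and 325,180 in the crop) above the cap (285,290), with nothing in the way. Next I correct the offset and lower around the knob.

>>> servo_tool(
  moves=[
    [[0,0,0],[0.002,0.004,0.012],100],
    [[0,0,0],[0,0,0.012],100],
    [[0,0,0],[0,0,0.012],100],
    [[0,0,0],[0,0,0.012],100],
    [[0,0,0],[0,0,0.012],100],
    [[0,0,0],[0,0,0.012],100],
    [[0,0,0],[0,0,0.006],100],
    [[0,0,0],[0,0,0.006],100],
    [[0,0,0],[0,0,0],100],
  ],
)

```text
time: 4.65
ee_pos: [0.5807, 0.2287, 0.1765]
tcp_rot: [-180.0, 0.0, 39.6]
wrist_force: [-0.6, 0.4, 0.4]
opening: 0.0853
grasp_force: 0.0
```

>>> servo_tool(
  moves=[
    [[0,0,0],[0,0,0],60],
    [[0,0,0],[0,0,0],50],
    [[0,0,0],[0,0,0],40],
    [[0,0,0],[0,0,0],30],
    [[0,0,0],[0,0,0],20],
    [[0,0,0],[0,0,0],10],
    [[0,0,0],[0,0,0],0],
    [[0,0,0],[0,0,0],0],
  ],
  force=50,
)

```text
time: 5.45
ee_pos: [0.5813, 0.2286, 0.178]
tcp_rot: [180.0, -0.1, 39.5]
wrist_force: [1.3, -1.5, 4.9]
opening: 0.0388
grasp_force: 49.9
```

>>> servo_tool(
  moves=[
    [[0,0,-3],[0,0,-0.0001],0],
    [[0,0,-4],[0,0,-0.0001],0],
    [[0,0,-4],[0,0,-0.0001],0],
    [[0,0,-4],[0,0,-0.0001],0],
    [[0,0,-4],[0,0,-0.0001],0],
    [[0,0,-4],[0,0,-0.0001],0],
    [[0,0,-4],[0,0,-0.0001],0],
    [[0,0,-4],[0,0,-0.0001],0],
  ],
)

```text
time: 6.25
ee_pos: [0.581, 0.2288, 0.1787]
tcp_rot: [180.0, -0.0, 70.7]
wrist_force: [-1.2, -1.2, 5.2]
opening: 0.0385
grasp_force: 50.0
```

```bash
python3 -c "
from h import *
o=get_obs();print(o['time'],o['q'],o['ee_pos'],o['tcp_rot'],o['wrist_force'],o['torque'])"
```

```text
6.25 [2.14888017e+01 1.45695267e+01 1.51597104e+01 9.05420726e+01
 4.58093154e-03 1.30776691e+02] [0.58102559 0.22876538 0.17873301] [ 1.79966559e+02 -3.48909251e-02  7.07121225e+01] [-1.15948208 -1.23808517  5.17431843] [-0.23224434 -0.03334359 -0.06472696]
```

>>> servo_tool(
  moves=[
    [[0,0,-6],[0,0,-0.00015],0],
    [[0,0,-6],[0,0,-0.00015],0],
    [[0,0,-6],[0,0,-0.00015],0],
    [[0,0,-6],[0,0,-0.00015],0],
    [[0,0,-6],[0,0,-0.00015],0],
    [[0,0,-6],[0,0,-0.00015],0],
    [[0,0,-6],[0,0,-0.00015],0],
    [[0,0,-6],[0,0,-0.00015],0],
    [[0,0,-6],[0,0,-0.00015],0],
    [[0,0,-6],[0,0,-0.00015],0],
  ],
)

```text
time: 7.25
ee_pos: [0.5808, 0.2288, 0.1802]
tcp_rot: [180.0, -0.0, 130.8]
wrist_force: [-1.2, -1.3, 5.8]
opening: 0.0386
grasp_force: 50.0
```

>>> servo_tool(
  moves=[
    [[0,0,-6],[0,0,-0.00015],0],
    [[0,0,-6],[0,0,-0.00015],0],
    [[0,0,-6],[0,0,-0.00015],0],
    [[0,0,-6],[0,0,-0.00015],0],
    [[0,0,-6],[0,0,-0.00015],0],
    [[0,0,-6],[0,0,-0.00015],0],
    [[0,0,-6],[0,0,-0.00015],0],
    [[0,0,-6],[0,0,-0.00015],0],
    [[0,0,-6],[0,0,-0.00015],0],
    [[0,0,-6],[0,0,-0.00015],0],
  ],
)

```text
time: 8.25
ee_pos: [0.5812, 0.2285, 0.1817]
tcp_rot: [-180.0, 0.1, -169.2]
wrist_force: [0.7, -2.4, 5.7]
opening: 0.0389
grasp_force: 50.1
```

```bash
python3 -c "
from h import *
o=get_obs();print(o['time'],o['q'],o['ee_pos'],o['tcp_rot'],o['wrist_force'],o['torque'])
n='side'
im,d=camera('side');cv2.imwrite('pics/s2.png',cv2.resize(im[180:290,190:310],None,fx=5,fy=5)[:,:,::-1])
"
```

```text
8.25 [ 2.14770722e+01  1.46067458e+01  1.55352508e+01  9.08726496e+01
 -2.80485182e-02  1.06916603e+01] [0.58119546 0.22852043 0.18172468] [-1.79982801e+02  6.00893934e-02 -1.69214593e+02] [ 0.6896799  -2.39930401  5.7476997 ] [-0.50096537 -0.17302993 -0.02884266]
```

View pics/s2.png

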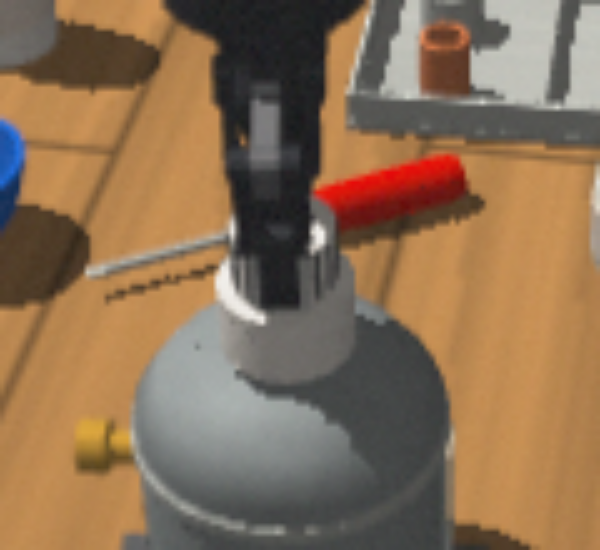

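The grip sits on the knob (about 280,270 in the crop) and the cap has turned about 150°. Forces are low, so I keep turning.

>>> servo_tool(
  moves=[
    [[0,0,-6],[0,0,-0.00015],0],
    [[0,0,-6],[0,0,-0.00015],0],
    [[0,0,-6],[0,0,-0.00015],0],
    [[0,0,-6],[0,0,-0.00015],0],
    [[0,0,-6],[0,0,-0.00015],0],
    [[0,0,-6],[0,0,-0.00015],0],
    [[0,0,-6],[0,0,-0.00015],0],
    [[0,0,-6],[0,0,-0.00015],0],
    [[0,0,-6],[0,0,-0.00015],0],
    [[0,0,-6],[0,0,-0.00015],0],
  ],
)

```text
time: 9.3
ee_pos: [0.5809, 0.2289, 0.1832]
tcp_rot: [-180.0, 0.0, -109.2]
wrist_force: [-1.2, -0.4, 5.9]
opening: 0.0384
grasp_force: 50.0
```

>>> servo_tool(
  moves=[
    [[0,0,-6],[0,0,-0.00015],0],
    [[0,0,-6],[0,0,-0.00015],0],
    [[0,0,-6],[0,0,-0.00015],0],
    [[0,0,-6],[0,0,-0.00015],0],
    [[0,0,-6],[0,0,-0.00015],0],
    [[0,0,-6],[0,0,-0.00015],0],
    [[0,0,-6],[0,0,-0.00015],0],
    [[0,0,-6],[0,0,-0.00015],0],
    [[0,0,-6],[0,0,-0.00015],0],
    [[0,0,-6],[0,0,-0.00015],0],
  ],
)

```text
time: 10.3
ee_pos: [0.581, 0.2288, 0.1847]
tcp_rot: [-180.0, -0.0, -49.2]
wrist_force: [0.7, -1.4, 5.9]
opening: 0.0385
grasp_force: 50.0
```

>>> servo_tool(
  moves=[
    [[0,0,0],[0,0,-0.001],60],
    [[0,0,0],[0,0,-0.001],80],
    [[0,0,0],[0,0,0],80],
    [[0,0,0],[0,0,0],80],
  ],
)

```text
time: 10.7
ee_pos: [0.5808, 0.2288, 0.1858]
tcp_rot: [180.0, 0.0, -49.5]
wrist_force: [0.4, 0.3, -0.6]
opening: 0.0685
grasp_force: 0.0
```

>>> servo_tool(
  moves=[
    [[0,0,8.5],[0,0,0],80],
    [[0,0,8.5],[0,0,0],80],
    [[0,0,8.5],[0,0,0],80],
    [[0,0,8.5],[0,0,0],80],
    [[0,0,8.5],[0,0,0],80],
    [[0,0,8.5],[0,0,0],80],
    [[0,0,8.5],[0,0,0],80],
    [[0,0,8.5],[0,0,0],80],
    [[0,0,8.5],[0,0,0],80],
    [[0,0,8.5],[0,0,0],80],
    [[0,0,8.5],[0,0,0],80],
    [[0,0,8.5],[0,0,0],80],
  ],
)

```text
time: 11.9
ee_pos: [0.5809, 0.2287, 0.1858]
tcp_rot: [180.0, -0.0, -151.9]
wrist_force: [0.9, -0.8, -0.8]
opening: 0.0684
grasp_force: 0.0
```

>>> servo_tool(
  moves=[
    [[0,0,8.5],[0,0,0],80],
    [[0,0,8.5],[0,0,0],80],
    [[0,0,8.5],[0,0,0],80],
    [[0,0,8.5],[0,0,0],80],
    [[0,0,8.5],[0,0,0],80],
    [[0,0,8.5],[0,0,0],80],
    [[0,0,8.5],[0,0,0],80],
    [[0,0,8.5],[0,0,0],80],
    [[0,0,8.5],[0,0,0],80],
    [[0,0,8.5],[0,0,0],80],
    [[0,0,8.5],[0,0,0],80],
    [[0,0,8.5],[0,0,0],80],
  ],
)

```text
time: 13.1
ee_pos: [0.5808, 0.2287, 0.1859]
tcp_rot: [-180.0, -0.0, 106.1]
wrist_force: [0.0, 0.5, 0.6]
opening: 0.0681
grasp_force: 0.0
```

```bash
python3 -c "
from h import *
n='side'
im,d=camera('side');cv2.imwrite('pics/s3.png',cv2.resize(im[180:290,190:310],None,fx=5,fy=5)[:,:,::-1])
o=get_obs();print(o['time'],o['q'],o['ee_pos'],o['tcp_rot'],o['wrist_force'])
P=cloud(n,d,np.ones(d.shape,bool)); P=P[np.hypot(P[:,0]-.581,P[:,1]-.2287)<.015]
print(np.histogram(P[:,2],bins=np.arange(.17,.235,.0025)))
"
```

```text
13.15 [2.14911502e+01 1.47093188e+01 1.61193184e+01 9.14291792e+01
 5.63772227e-03 9.58663480e+01] [0.5808668  0.22873602 0.18588686] [-1.79980345e+02 -3.64787969e-03  1.05624801e+02] [ 0.04895344  0.34914921 -0.42274877]
(array([ 0,  0,  0,  0,  0,  0,  0,  0,  0,  0,  0,  0,  0,  1, 36, 88,  3,
        0,  0,  0,  0,  0,  0,  0,  0]), array([0.17  , 0.1725, 0.175 , 0.1775, 0.18  , 0.1825, 0.185 , 0.1875,
       0.19  , 0.1925, 0.195 , 0.1975, 0.2   , 0.2025, 0.205 , 0.2075,
       0.21  , 0.2125, 0.215 , 0.2175, 0.22  , 0.2225, 0.225 , 0.2275,
       0.23  , 0.2325]))
```

View pics/s3.png

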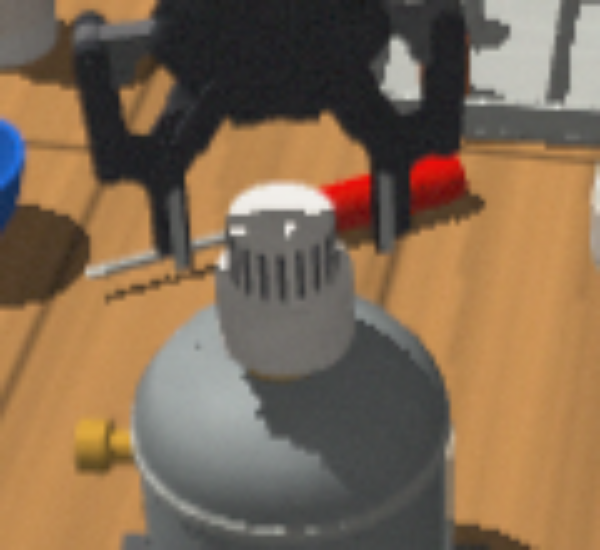

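The cap has risen about 7 mm over 271° (lead ≈9.5 mm/turn), and the fingers stand clear on either side of the knob. I grip again and carry on.

>>> servo_tool(
  moves=[
    [[0,0,0],[0,0,0.001],60],
    [[0,0,0],[0,0,0],50],
    [[0,0,0],[0,0,0],40],
    [[0,0,0],[0,0,0],20],
    [[0,0,0],[0,0,0],0],
    [[0,0,0],[0,0,0],0],
    [[0,0,0],[0,0,0],0],
  ],
  force=60,
)

```text
time: 13.85
ee_pos: [0.581, 0.2288, 0.1852]
tcp_rot: [180.0, -0.0, 106.6]
wrist_force: [1.6, 0.2, 1.2]
opening: 0.0381
grasp_force: 60.0
```

>>> servo_tool(
  moves=[
    [[0,0,-6],[0,0,-0.00016],0],
    [[0,0,-6],[0,0,-0.00016],0],
    [[0,0,-6],[0,0,-0.00016],0],
    [[0,0,-6],[0,0,-0.00016],0],
    [[0,0,-6],[0,0,-0.00016],0],
    [[0,0,-6],[0,0,-0.00016],0],
    [[0,0,-6],[0,0,-0.00016],0],
    [[0,0,-6],[0,0,-0.00016],0],
    [[0,0,-6],[0,0,-0.00016],0],
    [[0,0,-6],[0,0,-0.00016],0],
  ],
)

```text
time: 14.85
ee_pos: [0.5811, 0.2284, 0.1868]
tcp_rot: [-180.0, 0.0, 166.8]
wrist_force: [0.6, -1.2, 1.8]
opening: 0.0383
grasp_force: 60.0
```

>>> servo_tool(
  moves=[
    [[0,0,-6],[0,0,-0.00016],0],
    [[0,0,-6],[0,0,-0.00016],0],
    [[0,0,-6],[0,0,-0.00016],0],
    [[0,0,-6],[0,0,-0.00016],0],
    [[0,0,-6],[0,0,-0.00016],0],
    [[0,0,-6],[0,0,-0.00016],0],
    [[0,0,-6],[0,0,-0.00016],0],
    [[0,0,-6],[0,0,-0.00016],0],
    [[0,0,-6],[0,0,-0.00016],0],
    [[0,0,-6],[0,0,-0.00016],0],
  ],
)

```text
time: 15.85
ee_pos: [0.5813, 0.2289, 0.1885]
tcp_rot: [-180.0, 0.1, -133.2]
wrist_force: [2.0, 1.8, 2.0]
opening: 0.0386
grasp_force: 60.1
```

>>> servo_tool(
  moves=[
    [[0,0,-6],[0,0,-0.00016],0],
    [[0,0,-6],[0,0,-0.00016],0],
    [[0,0,-6],[0,0,-0.00016],0],
    [[0,0,-6],[0,0,-0.00016],0],
    [[0,0,-6],[0,0,-0.00016],0],
    [[0,0,-6],[0,0,-0.00016],0],
    [[0,0,-6],[0,0,-0.00016],0],
  ],
)

```text
time: 16.55
ee_pos: [0.5809, 0.229, 0.1898]
tcp_rot: [-180.0, 0.0, -91.2]
wrist_force: [0.2, 0.9, 2.7]
opening: 0.0383
grasp_force: 60.0
```

>>> servo_tool(
  moves=[
    [[0,0,-6],[0,0,-0.00016],0],
    [[0,0,-6],[0,0,-0.00016],0],
    [[0,0,-6],[0,0,-0.00016],0],
    [[0,0,-6],[0,0,-0.00016],0],
    [[0,0,-6],[0,0,-0.00016],0],
    [[0,0,-6],[0,0,-0.00016],0],
    [[0,0,-6],[0,0,-0.00016],0],
  ],
)

```text
time: 17.25
ee_pos: [0.5811, 0.2285, 0.191]
tcp_rot: [-180.0, -0.0, -49.2]
wrist_force: [0.5, -1.3, 1.7]
opening: 0.0384
grasp_force: 60.2
```

>>> servo_tool(
  moves=[
    [[0,0,-6],[0,0,-0.00016],0],
    [[0,0,-6],[0,0,-0.00016],0],
    [[0,0,-6],[0,0,-0.00016],0],
    [[0,0,-6],[0,0,-0.00016],0],
    [[0,0,-6],[0,0,-0.00016],0],
    [[0,0,-6],[0,0,-0.00016],0],
    [[0,0,-6],[0,0,-0.00016],0],
    [[0,0,-6],[0,0,-0.00016],0],
  ],
)

```text
time: 18.05
ee_pos: [0.581, 0.2284, 0.1914]
tcp_rot: [180.0, 0.0, -1.2]
wrist_force: [1.0, -0.5, -0.4]
opening: 0.0385
grasp_force: 60.2
```

>>> servo_tool(
  moves=[
    [[0,0,0],[0,0,-0.0005],0],
    [[0,0,0],[0,0,-0.0005],0],
    [[0,0,0],[0,0,-0.0005],0],
    [[0,0,0],[0,0,0],0],
  ],
)

```text
time: 18.45
ee_pos: [0.581, 0.2287, 0.1933]
tcp_rot: [180.0, -0.0, -1.5]
wrist_force: [2.2, -0.2, -0.5]
opening: 0.0381
grasp_force: 60.3
```

>>> servo_tool(
  moves=[
    [[0,0,0],[0,0,-0.0005],0],
    [[0,0,0],[0,0,-0.0005],0],
    [[0,0,0],[0,0,-0.0005],0],
    [[0,0,0],[0,0,-0.0005],0],
    [[0,0,0],[0,0,0],0],
  ],
)

```text
time: 18.95
ee_pos: [0.5808, 0.2288, 0.1954]
tcp_rot: [-180.0, 0.0, -1.4]
wrist_force: [-0.4, 0.2, -1.3]
opening: 0.0383
grasp_force: 60.3
```

The cap is free: only its weight is left on the wrist. I lift it and turn the wrist back.

>>> servo_tool(
  moves=[
    [[0,0,0],[0,0,-0.006],0],
    [[0,0,0],[0,0,-0.01],0],
    [[0,0,8],[0,0,-0.01],0],
    [[0,0,8],[0,0,-0.01],0],
    [[0,0,8],[0,0,-0.01],0],
    [[0,0,8],[0,0,-0.01],0],
    [[0,0,8],[0,0,-0.008],0],
    [[0,0,8],[0,0,-0.006],0],
    [[0,0,8],[0,0,0],0],
    [[0,0,8],[0,0,0],0],
    [[0,0,8],[0,0,0],0],
    [[0,0,8],[0,0,0],0],
  ],
)

```text
time: 20.15
ee_pos: [0.581, 0.2288, 0.2664]
tcp_rot: [-180.0, 0.0, -81.8]
wrist_force: [0.3, 0.5, -0.2]
opening: 0.0385
grasp_force: 60.3
```

>>> servo_tool(
  moves=[
    [[0,0,8],[0,0,0],0],
    [[0,0,0],[0,0,0],0],
  ],
)

```text
time: 20.35
ee_pos: [0.581, 0.2288, 0.2662]
tcp_rot: [-180.0, 0.0, -89.6]
wrist_force: [0.0, -0.3, -0.4]
opening: 0.0383
grasp_force: 60.3
```

```bash
python3 -c "
from h import *
from scipy.spatial.transform import Rotation as R
im,d=camera('side');cv2.imwrite('pics/s4.png',cv2.resize(im[120:320,180:380],None,fx=2.5,fy=2.5)[:,:,::-1])
o=get_obs();print(o['time'],o['q'],o['ee_pos'],o['tcp_rot'],o['wrist_force'])
P=cloud('side',d,np.ones(d.shape,bool)); P=P[(np.hypot(P[:,0]-.581,P[:,1]-.2287)<.03)&(P[:,2]>.17)]
print(np.histogram(P[:,2],bins=np.arange(.17,.29,.005)))
M=R.from_euler('xyz',o['tcp_rot'],degrees=True).as_matrix()
print(M.T@(np.array([.475,-.178,o['ee_pos'][2]])-o['ee_pos']))"
```

```text
20.4 [ 2.14916879e+01  1.67945692e+01  2.76557803e+01  1.00814244e+02
  1.50589640e-03 -6.92350143e+01] [0.58102056 0.22878077 0.2660927 ] [-1.79956618e+02  1.80595063e-02 -8.92732904e+01] [-0.56898635 -0.06864369 -0.28657802]
(array([ 28,  25,  92,   2,   0,   0,   0,   0,   0,   0,   0,   0,  30,
        65,  64,  64,  68,  66, 141,  53,  69,  70,  83]), array([0.17 , 0.175, 0.18 , 0.185, 0.19 , 0.195, 0.2  , 0.205, 0.21 ,
       0.215, 0.22 , 0.225, 0.23 , 0.235, 0.24 , 0.245, 0.25 , 0.255,
       0.26 , 0.265, 0.27 , 0.275, 0.28 , 0.285]))
[ 4.05403360e-01  1.11171163e-01 -2.11956805e-04]
```

View pics/s4.png

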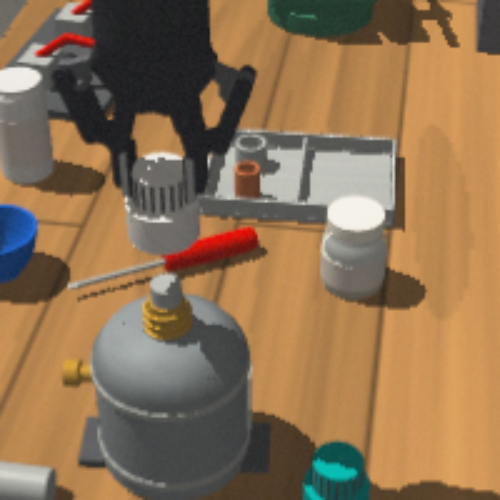

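The cap is held upright (160,205), and the neck and plunger (165,300) stay behind. I carry it to the tray.

>>> servo_tool(
  moves=[
    [[0,0,0],[0.02,0.005,0],0],
    [[0,0,0],[0.036,0.01,0],0],
    [[0,0,0],[0.036,0.01,0],0],
    [[0,0,0],[0.036,0.01,0],0],
    [[0,0,0],[0.036,0.01,0],0],
    [[0,0,0],[0.036,0.01,0],0],
    [[0,0,0],[0.036,0.01,0],0],
    [[0,0,0],[0.036,0.01,0],0],
    [[0,0,0],[0.036,0.01,0],0],
    [[0,0,0],[0.036,0.01,0],0],
    [[0,0,0],[0.036,0.01,0],0],
    [[0,0,0],[0.025,0.006,0],0],
  ],
)

```text
time: 21.6
ee_pos: [0.473, -0.1793, 0.266]
tcp_rot: [-180.0, -0.0, -89.2]
wrist_force: [0.1, 0.5, -0.2]
opening: 0.0382
grasp_force: 60.4
```

>>> servo_tool(
  moves=[
    [[0,0,0],[0,0,0.01],0],
    [[0,0,0],[0,0,0.02],0],
    [[0,0,0],[0,0,0.03],0],
    [[0,0,0],[0,0,0.03],0],
    [[0,0,0],[0,0,0.03],0],
    [[0,0,0],[0,0,0.03],0],
    [[0,0,0],[0,0,0.02],0],
    [[0,0,0],[0,0,0.01],0],
    [[0,0,0],[0,0,0.01],0],
    [[0,0,0],[0,0,0],0],
    [[0,0,0],[0,0,0],0],
  ],
)

```text
time: 22.7
ee_pos: [0.4743, -0.1774, 0.0762]
tcp_rot: [-179.9, -0.0, -89.4]
wrist_force: [0.0, 0.0, -1.6]
opening: 0.0382
grasp_force: 60.4
```

```bash
python3 -c "
from h import *
im,d=camera('side');cv2.imwrite('pics/s5.png',cv2.resize(im[80:280,200:400],None,fx=2.5,fy=2.5)[:,:,::-1])
o=get_obs();print(o['time'],o['q'],o['ee_pos'],o['tcp_rot'],o['wrist_force'])
"
```

```text
22.75 [-2.05094054e+01 -1.19974560e+00 -1.33984211e+01  7.77144484e+01
  2.87566197e-03 -1.11096779e+02] [ 0.47446479 -0.17746862  0.07636971] [-1.79917912e+02 -2.85876671e-02 -8.94126451e+01] [-0.34922576 -0.14496943 -0.38170945]
```

View pics/s5.png

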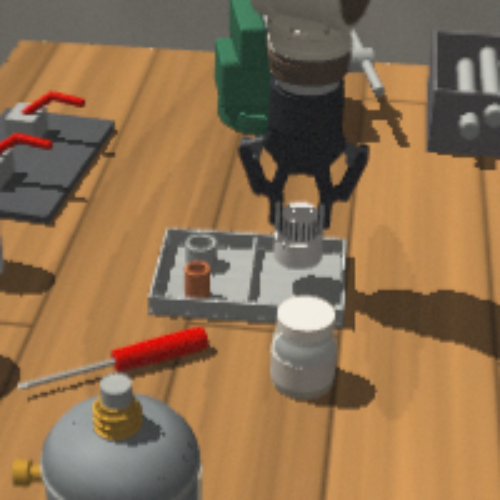

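The cap (300,240) hangs upright over the empty compartment. Its bottom is about 38 mm above the floor, so I lower gently to just above contact.

>>> servo_tool(
  moves=[
    [[0,0,0],[0,0,0.006],0],
    [[0,0,0],[0,0,0.008],0],
    [[0,0,0],[0,0,0.008],0],
    [[0,0,0],[0,0,0.006],0],
    [[0,0,0],[0,0,0.004],0],
    [[0,0,0],[0,0,0.002],0],
    [[0,0,0],[0,0,0.001],0],
    [[0,0,0],[0,0,0.001],0],
    [[0,0,0],[0,0,0],0],
    [[0,0,0],[0,0,0],0],
  ],
)

```text
time: 23.75
ee_pos: [0.474, -0.1774, 0.0395]
tcp_rot: [-180.0, -0.0, -89.4]
wrist_force: [-0.1, 0.3, -0.5]
opening: 0.0382
grasp_force: 60.4
```

>>> servo_tool(
  moves=[
    [[0,0,0],[0,0,0.0005],0],
    [[0,0,0],[0,0,0.0005],0],
    [[0,0,0],[0,0,0.0005],0],
    [[0,0,0],[0,0,0.0005],0],
    [[0,0,0],[0,0,0],0],
  ],
)

```text
time: 24.25
ee_pos: [0.4739, -0.1774, 0.0379]
tcp_rot: [-180.0, -0.0, -89.4]
wrist_force: [-2.4, 1.2, 5.5]
opening: 0.0385
grasp_force: 61.0
```

Contact at about 5 N. I ease off and let go.

>>> servo_tool(
  moves=[
    [[0,0,0],[0,0,0],0],
    [[0,0,0],[0,0,-0.0005],0],
    [[0,0,0],[0,0,0],50],
    [[0,0,0],[0,0,0],60],
    [[0,0,0],[0,0,0],80],
    [[0,0,0],[0,0,0],90],
    [[0,0,0],[0,0,0],90],
    [[0,0,0],[0,0,0],90],
  ],
  force=20,
)

```text
time: 25.05
ee_pos: [0.4739, -0.1773, 0.0378]
tcp_rot: [180.0, 0.0, -89.4]
wrist_force: [0.2, -0.5, 0.8]
opening: 0.0768
grasp_force: 0.0
```

>>> servo_tool(
  moves=[
    [[0,0,0],[0,0,-0.005],90],
    [[0,0,0],[0,0,-0.015],90],
    [[0,0,0],[0,0,-0.02],90],
    [[0,0,0],[0,0,-0.03],90],
    [[0,0,0],[0,0,-0.03],90],
    [[0,0,0],[0,0,-0.03],90],
    [[0,0,0],[0,0,-0.015],90],
    [[0,0,0],[0,0,0],90],
    [[0,0,0],[0,0,0],90],
    [[0,0,0],[0,0,0],90],
  ],
)

```text
time: 26.05
ee_pos: [0.4735, -0.1772, 0.1819]
tcp_rot: [179.9, 0.0, -89.4]
wrist_force: [-0.6, -0.2, -0.8]
opening: 0.077
grasp_force: 0.0
```

```bash
python3 -c "
from h import *
im,d=camera('side');cv2.imwrite('pics/s6.png',cv2.resize(im[80:280,200:400],None,fx=2.5,fy=2.5)[:,:,::-1])
for o in ('cap_mid','jar','collar','sleeve'): print(o,[(round(r['score'],2),w('side',r['xyz']).round(3).tolist()) for r in mark_of(o,'side')])
o=get_obs();print(o['time'],o['ee_pos'],o['wrist_force'],np.abs(o['qd']).max())
"
```

```text
cap_mid [(0.88, [0.47, -0.177, 0.029]), (0.74, [0.446, 0.27, 0.031]), (0.61, [0.565, 0.377, 0.029])]
jar [(0.69, [0.456, -0.014, -0.001])]
collar [(0.7, [0.583, -0.205, 0.003]), (0.17, [0.585, 0.227, 0.167])]
sleeve [(0.52, [0.577, -0.138, 0.006])]
26.3 [ 0.47363115 -0.17722158  0.18219792] [ 0.0794543   0.24354403 -0.02205495] 0.25518118824425556
```

View pics/s6.png

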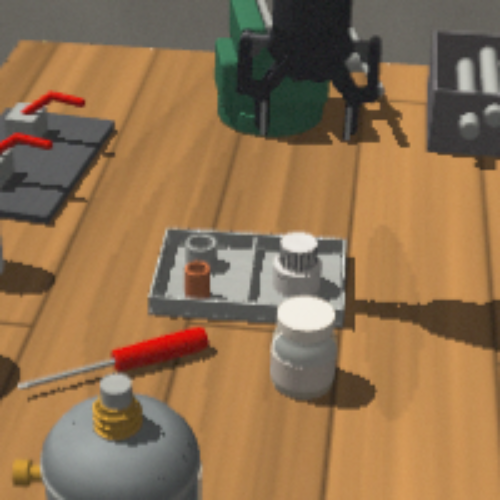

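The cap stands knob up (298,265) in the empty compartment, the gripper is clear, and nothing else has moved. I'm handing the job in.

```bash
python3 -c "
from workcell import job_done
print(job_done())"
```

```text
the job is handed in; nothing more can be done
None
```

I unscrewed the cap, kept hold of it as it came free, and set it down knob up in the tray's empty compartment. I let go and handed the job in at about 26 s; no verdict came back, and the last camera check showed the jar, collar and sleeve unmoved.

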